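# Stand the muddler in the wide mug, clear of its handle

### The job

Pick up the wooden muddler that stands upright on the table and lower it foot first into the wider of the two mugs, so that its foot is on the mug's floor against the wall on the handle side and its stem leans right across to the rim on the side opposite the handle, leaving the handle free to take hold of. Lay it against the rim gently while you hold it, do not drop it or let it topple over, and leave the mug and everything else standing where they are.

Things in the scene. Friction and masses are not known exactly. Their poses are not given: they have to be found in the camera images.
- muddler: wooden muddler (drink masher), a turned stick 200 mm long, about 90 g, standing upright on its flat foot; origin at the centre of the foot's underside, z up along the stick to its top. It is round about z, so its yaw means nothing. Foot 29 mm in diameter for the lowest 35 mm, narrowing to a neck 20 to 21 mm thick from 55 to 110 mm up, then swelling to a grip 23 mm thick from 150 to 190 mm up
- muddler_foot (a point): centre of the muddler's foot face (same point as its origin)
- muddler_top (a point): centre of the muddler's top end, 200 mm from the foot along its z
- wide_mug: the wider mug, white with small leaf marks, loose, 0.27 kg, 95 mm tall, 92 mm across. Origin on its underside; cup axis 16.5 mm from it towards +y; handle at -y (to 63 mm from the origin), so the far side from the handle is +y. Inside, the floor is 7.5 mm above the underside and the wall widens evenly from 26 mm radius at the floor to 42 mm at the rim
- mug_mouth (a point): centre of the wide mug's mouth, on the cup's axis at rim height (95 mm up); axes as the mug's: +y is away from the handle. With its foot in the corner of floor and wall on the handle side and its neck on the rim at +y, the muddler leans about 30 degrees, its foot centre about 16 mm from the axis and 15 mm above the mug's underside
- slim_mug: the other mug, white, dark inside, 78 mm across and 97 mm tall, loose; a bystander. Origin on its underside, handle at -y, cup axis 19 mm from the origin towards +y
- drink_can: drink can, 66 mm across, 115 mm tall, loose; a bystander; origin at the centre of its underside
- squat_glass: clear drinking glass, 76 mm across, 89 mm tall, loose; a bystander; origin at the centre of its underside
There are look-alikes about, which are no part of the job. There is more than one size of the muddler; the one meant has the size given above. Leave any purple look-alike of the wide_mug alone.

How it is judged:
By the outcome, as a careful person would: the job done as asked, in the order asked, and still so for the second after the job is handed in, with the robot touching nothing.
It also fails if it takes over 58 s, if anything falls off the work surface, if the arm or the gripper's body presses on something with over 40 N, if the wrist force passes 120 N, or if a joint passes its speed limit or range.

### The arm

A 6-joint arm with a two-finger parallel gripper is mounted at the origin on a cart in front of the work surface, level with it; the furniture and walls round the work are solid. World frame = base frame: x ahead of the robot, y to its left, z up, the work surface at z = 0. Lengths are in m, angles in degrees, forces in N, time in s.
With the tool pointing down it reaches from about 0.25 to 0.8 m from the base axis. Payload 8.5 kg.
Tool frame: the origin (TCP) lies on the centre line of the jaws, within the pads' length; the fingertips stand 25 mm ahead of it and the grasp point (between the pads) lies 6 mm ahead of it; z points along the fingers, y is the line along which they close (so a half turn about z gives the same grasp; the last joint's range is limited). The gripper opens to 85 mm and grips with 20 to 120 N. Pads are 22 mm wide; open, the fingers measure 114 mm over their backs; the gripper's body (76 mm by 85 mm) begins 54 mm behind the grasp point. The pads swing forward as they close: fully open they stand 13 mm farther back than shut.
Start: joints at [65.317, 13.648, -0.773, 75.585, 0, 90], TCP at [0.219, 0.477, 0.234] pointing down, gripper open.
Joint ranges: [-152.45, 152.45], [-59.26, 108.67], [-65.41, 83.53], [-104.44, 129.93], [-82.83, 76.93], [-180, 180]. Speed limits (degrees/s): [127.2, 127.2, 159.86, 180, 180, 180].

### API

Orientations are given as [roll, pitch, yaw] about the fixed x, y, z axes, in that order (R = Rz(yaw) Ry(pitch) Rx(roll)).
In Python, from bench import robot gives the robot as it stands.
- The arm moves only by the shell command python3 -m inch 'ROWS'. ROWS is a JSON list that holds a single list of rows (three levels of brackets), with 1 to 20 rows, each of 7 numbers: the opening from 0.0 (shut) to 1.0 (fully open), then dx, dy, dz in units of 5 mm, then a rotation vector rx, ry, rz in units of 2 degrees; each row is the pose to reach, as a shift and turn from the pose commanded when the command began, along the tool's axes at that moment; what a row does not reach only later rows make up. A row lasts 1/8 s, in which the tool goes at most 0.0625 m and 10.7 degrees, less where a joint would pass 70% of its speed; a pose out of reach is approached as far as the arm can. The fingers move at their own pace and stop on an object; the grip force is fixed at half the most. Time passes only in rows, so rows that do not move let the fingers close. It prints the time, the measured TCP pose, the force, the opening and the grip force at its end. Input that does not fit is refused with a message, and nothing moves.
- robot.state(): the state, without advancing time (a new reading comes with each control period).
- robot.get_image(name): name is "scene" or "top" or "wrist"; returns a dict with "image" (420x560x3 uint8, red, green, blue), "range_z" (420x560 float32, m along the optical axis (not along the pixel's ray), 0 where there is no reading), "fx", "fy", "cx", "cy" (pixels), "rvec" (rotation vector, rad) and "tvec" (3), from world to camera coordinates, as OpenCV has them. Camera axes: x right, y down, z forward; pixel columns grow to the right and rows downward; lengths in m; the calibration is good to about 2 mm. The wrist camera is an equidistant fisheye: a pixel r from the principal point sees the ray r / f radians off the axis. A picture is of the moment at which its call begins.
- robot.close_job(): hands the job in; it is judged then, once.
The state is a dict: "t": time; "joint_positions": joint angles; "joint_vel": joint speeds; "joint_torque": joint torques, N m; "eef_pos": TCP position; "tcp_rot": TCP orientation; "ft_force": force on the tool from outside, world axes, zero at the start; "moment": the same for the moment, N m; "finger_gap": opening from 0.0 (shut) to 1.0 (fully open); "grip_force": force on a finger pad.
Only numpy, scipy, OpenCV 4.12 (cv2) and the standard library are available. Lean on these libraries where they do the work, as an engineer would, in place of code of your own. Each camera call takes 0.05 s, during which the arm holds its last target. There are 200 camera calls.

## Working session

There is one attempt and no reset: what is moved stays moved. The work goes in short steps, Python scripts to look and compute and a shell command to move; the robot and the scene stay as the last step left them, time stands still between calls to the robot, and variables do not carry over. Pictures are saved under pics/ and viewed, at most 12 in all, crops included, and the job is handed in when it is done.

```bash
ls; mkdir -p pics
cat > h.py <<'E'
import numpy as np, cv2
from bench import robot
def cam(n):
    d=robot.get_image(n); d['R']=cv2.Rodrigues(np.array(d['rvec'],float))[0]; d['t']=np.array(d['tvec'],float).ravel(); return d
def pts(d):
    z=d['range_z']; v,u=np.mgrid[:420,:560]
    P=np.stack([(u-d['cx'])/d['fx']*z,(v-d['cy'])/d['fy']*z,z],-1)
    W=(P-d['t'])@d['R']; W[z==0]=np.nan; return W
def save(d,n,crop=None,s=1):
    im=d['image'][...,::-1]
    if crop: a,b,c,e=crop; im=im[b:e,a:c]
    cv2.imwrite('pics/'+n,cv2.resize(im,None,fx=s,fy=s,interpolation=cv2.INTER_CUBIC))
E
python3 - <<'E'
from h import *
for n in('scene','top'):
    d=cam(n); save(d,n+'.png',s=1.4); np.savez('pics/'+n+'.npz',**d)
    print(n,-d['R'].T@d['t'],d['R'][2])
print(robot.state())
E
```

```text
pics
scene [-0.0286651  -0.26409263  0.96490692] [ 0.53623036  0.26390354 -0.80175552]
top [ 0.37757302 -0.00817006  1.12141141] [ 0.17824087  0.01045195 -0.98393137]
{'t': 0.1, 'joint_positions': array([ 6.53144001e+01,  1.36776343e+01, -8.12091303e-01,  7.55852253e+01,
       -2.36167220e-04,  9.00000974e+01]), 'joint_vel': array([-0.11093226, -0.15861661,  0.12328198,  0.02590423, -0.10109167,
        0.01134612]), 'joint_torque': array([ 2.08928563e-03, -5.39723182e+01,  3.46998489e+01,  1.35271711e-02,
        1.12996336e-04,  1.20939813e-06]), 'eef_pos': array([0.21910407, 0.47667895, 0.23394101]), 'tcp_rot': array([-1.79925049e+02,  2.36294435e-04,  1.55314303e+02]), 'ft_force': array([-0.96520827, -0.77551793,  1.51712053]), 'moment': array([ 0.02235998, -0.01194756,  0.01361997]), 'grip_force': 0.0, 'finger_gap': 1.0017726433511682}
```

View pics/scene.png

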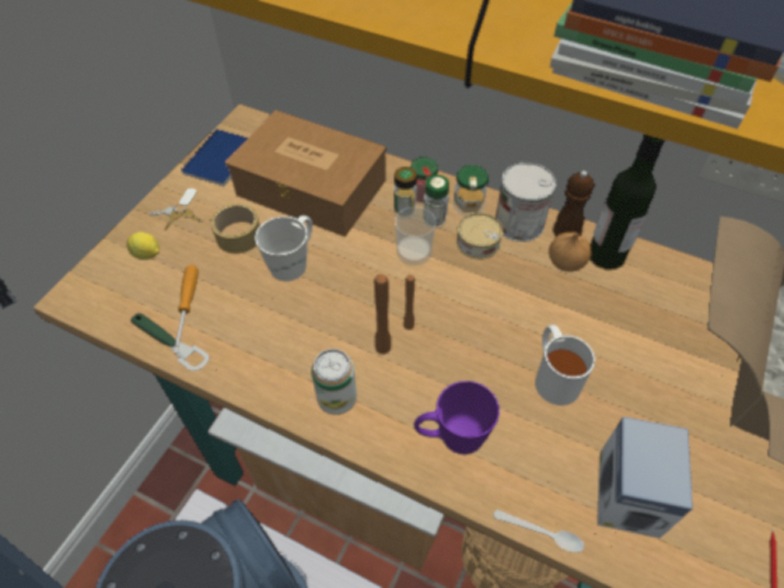

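View pics/top.png

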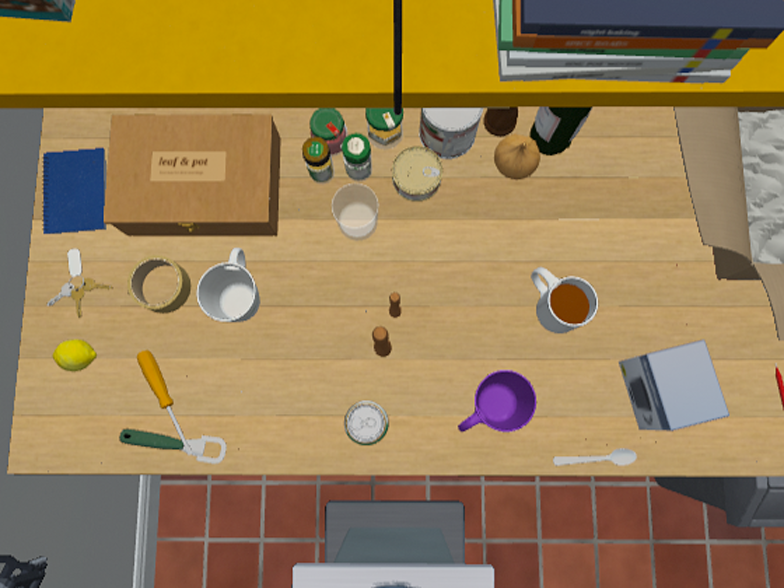

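The top view (560×420 pixels = shown/1.4) shows two muddlers, at about (272,243) and (282,217). There are three mugs: white with marks at (162,208), white with dark tea at (406,216), and purple at (361,287). I expect the taller muddler at (272,243) and the white leaf-marked mug at (162,208). I'll measure them next.

```bash
cat > m.py <<'E'
from h import *
T=dict(np.load('pics/top.npz')); S=dict(np.load('pics/scene.npz'))
W=np.concatenate([pts(T).reshape(-1,3),pts(S).reshape(-1,3)]); C=np.concatenate([T['image'].reshape(-1,3),S['image'].reshape(-1,3)]).astype(int)
Wt=pts(T); Ws=pts(S)
for n,(u,v) in dict(mudA=(272,237),mudB=(282,212),mug=(162,208),tea=(406,216),purple=(361,287),glass=(253,150),can=(262,301)).items():
    print(n,Wt[v,u].round(3))
def near(c,r,z0,z1):
    W_=W[(np.hypot(W[:,0]-c[0],W[:,1]-c[1])<r)&(W[:,2]>z0)&(W[:,2]<z1)]; return W_
for n,(u,v) in dict(mudA=(272,237),mudB=(282,212)).items():
    p=near(Wt[v,u],.03,.02,.3); print(n,'top',np.nanpercentile(p[:,2],99),'n',len(p))
    for z in np.arange(.02,.22,.03):
        q=p[abs(p[:,2]-z)<.015]
        if len(q)>4: print(z.round(2),q.mean(0).round(4),np.ptp(q,axis=0).round(3))
for n,(u,v) in dict(mug=(162,208),tea=(406,216)).items():
    p=near(Wt[v,u],.1,.08,.13); q=p[:,:2]
    print(n,len(p),p[:,2].max(),np.percentile(p[:,2],50))
    rim=p[p[:,2]>p[:,2].max()-.01][:,:2].astype(np.float32)
    (cx,cy),r=cv2.minEnclosingCircle(rim); print('enc',cx,cy,r)
    # robust circle fit
    A=lambda x:np.c_[2*x,np.ones(len(x))]
    x=rim
    for k in range(8):
        s=np.linalg.lstsq(A(x),(x**2).sum(1),rcond=None)[0]; R=np.sqrt(s[2]+s[0]**2+s[1]**2)
        e=abs(np.hypot(*(rim-s[:2]).T)-R); x=rim[e<max(.004,np.median(e))]
    print('fit',s[:2],R,len(x))
    h=near(s,.12,.02,.11); d=np.hypot(*(h[:,:2]-s[:2]).T); h=h[(d>.053)&(d<.085)]
    if len(h): print('handle',h.mean(0),len(h),'dir',np.degrees(np.arctan2(h[:,1].mean()-s[1],h[:,0].mean()-s[0])))
im=np.hstack([cv2.resize(T['image'][185:265,130:230],(400,320)),cv2.resize(S['image'][185:265,240:340],(400,320),interpolation=2)])
cv2.imwrite('pics/crop.png',im[...,::-1])
E
python3 m.py
```

```text
mudA [0.499 0.014 0.199]
mudB [ 0.559 -0.005  0.144]
mug [0.594 0.28  0.007]
tea [ 0.565 -0.282  0.061]
purple [ 0.409 -0.185  0.007]
glass [0.735 0.065 0.012]
can [0.377 0.036 0.115]
mudA top 0.2018466637788932 n 746
0.02 [0.4846 0.0139 0.0276] [0.02  0.029 0.015]
0.05 [0.4884 0.0153 0.0476] [0.027 0.028 0.03 ]
0.08 [0.4881 0.015  0.0792] [0.017 0.019 0.029]
0.11 [0.4875 0.0153 0.1097] [0.012 0.019 0.029]
0.14 [0.4874 0.0151 0.1409] [0.019 0.022 0.03 ]
0.17 [0.4875 0.0145 0.1704] [0.019 0.023 0.03 ]
0.2 [0.4941 0.0166 0.1962] [0.025 0.023 0.02 ]
mudB top 0.14407462446831476 n 352
0.02 [ 0.5516 -0.0036  0.0279] [0.021 0.02  0.014]
0.05 [ 0.5519 -0.0035  0.0486] [0.014 0.016 0.029]
0.08 [ 0.5516 -0.0026  0.0799] [0.01  0.015 0.03 ]
0.11 [ 0.5512 -0.0034  0.1104] [0.012 0.017 0.03 ]
0.14 [ 0.5553 -0.0029  0.1373] [0.021 0.018 0.02 ]
mug 995 0.10048522002810312 0.09129042208888566
enc 0.6073340773582458 0.28124791383743286 0.08770599961280823
fit [0.61120476 0.27730301] 0.07934201389394209 264
handle [0.61245529 0.27545634 0.06158649] 1806 dir -55.89481512269235
tea 880 0.10011482064069069 0.0907943263388235
enc 0.5665237307548523 -0.2655038833618164 0.0531543493270874
fit [ 0.55862104 -0.27695546] 0.03741528980618905 396
handle [ 0.60836767 -0.23449391  0.05888975] 218 dir 40.4826213971016
```

View pics/crop.png

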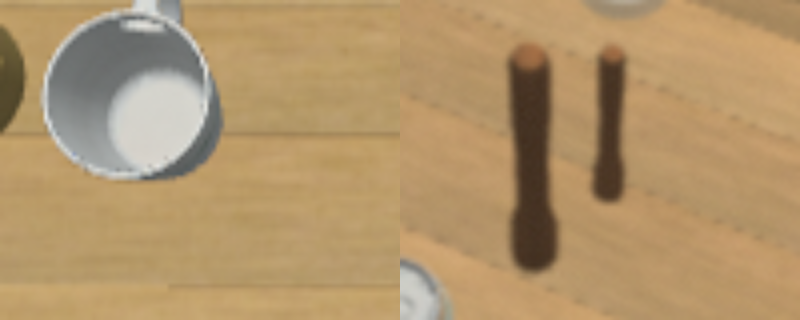

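Muddler A, at top (272,243), is 200 mm tall. B is only 144 mm, so A is the one meant. The crop confirms the white mug with an empty white inside, at top (162,208), handle at about (169,185). Next I'll fit its axis, the handle direction and the muddler's axis.

```bash
cat > m2.py <<'E'
from m import *
from scipy.optimize import least_squares
def fit(q,c0,r=None):
    q=q[:,:2]
    f=(lambda s:np.hypot(q[:,0]-s[0],q[:,1]-s[1])-r) if r else (lambda s:np.hypot(q[:,0]-s[0],q[:,1]-s[1])-s[2])
    return least_squares(f,list(c0)+([] if r else [.045]),loss='soft_l1',f_scale=.001).x
print('----')
for z0,z1,r in((.06,.105,.0102),(.155,.185,.0115),(.01,.033,.0145)):
    print('mud',z0,fit(near((.498,.015),.03,z0,z1),(.498,.015),r))
t=near((.498,.015),.02,.197,.21); print('topface',(t[:,:2].min(0)+t[:,:2].max(0))/2,len(t))
for nm,c in (('mug',(.594,.28)),('tea',(.565,-.28))):
  for lbl,WW in(('T',Wt),('S',Ws)):
    q=WW.reshape(-1,3); q=q[(np.hypot(q[:,0]-c[0],q[:,1]-c[1])<.062)&(q[:,2]>.088)&(q[:,2]<.105)]
    print(nm,lbl,fit(q,c),len(q),'rangeZ',q[:,2].max())
  s=fit(near(c,.062,.088,.105),c); print(nm,s)
  for a in range(0,360,15): pass
  for lbl,WW in(('T',Wt),('S',Ws)):
    h=WW.reshape(-1,3); d=h[:,:2]-s[:2]; rr=np.hypot(*d.T)
    h=h[(rr>.051)&(rr<.082)&(h[:,2]>.02)&(h[:,2]<.1)]
    an=np.degrees(np.arctan2(h[:,1]-s[1],h[:,0]-s[0])); hh,_=np.histogram(an,np.arange(-180,181,15)); print(lbl,hh, np.median(an[abs(an-(-15 if nm=='mug' else 40))<35]))
E
python3 m2.py | sed -n '/----/,$p'
```

```text
----
mud 0.06 [0.4948682 0.0190654]
mud 0.155 [0.49471213 0.01925037]
mud 0.01 [0.49448433 0.01917018]
topface [0.49555814 0.01783694] 104
mug T [0.57718715 0.25823182 0.04459419] 171 rangeZ 0.0996425194800764
mug S [0.5723324  0.26098499 0.04438627] 137 rangeZ 0.09824701167897988
mug [0.575714   0.25916322 0.04435335]
T [  0   0   0   0   0   0   0   0   0   0   1 112   2   0   0   0   0   0
   0   0   0   0   0   0] -7.962573189038179
S [ 0  0  0  0  0  0  0  0  0  0  0 71  1  0  0  0  0  0  0  0  0  0  0  0] -7.113626528023868
tea T [ 0.56208902 -0.2773865   0.03759583] 286 rangeZ 0.10011482064069069
tea S [ 0.55676741 -0.27528765  0.03746492] 295 rangeZ 0.09990485589525665
tea [ 0.55930232 -0.27646515  0.03794192]
T [  0   0   0   0   0   0   0   0   0   0   0   0   0   0 125   0   0   0
   0   0   0   0   0   0] 38.41461346822646
S [ 0  0  0  0  0  0  0  0  0  0  0  0  0  0 68 34  0  0  0  0  0  0  0  0] 43.87287758875301
```

The mug's axis is at about (0.575, 0.2595), with the handle pointing to about −8°. Muddler A stands at (0.495, 0.0185). I'll move above it now.

The manual's scale: shifts go in units of 5 mm and turns go in units of 2 degrees. Converting my numbers, -0.26 m is -52, -0.442 m is -88.4.

```bash
python3 -m inch '[[[1,-12,-8,-4,0,0,0],[1,-22,-15,-8,0,0,0],[1,-32,-22,-8,0,0,0],[1,-42,-28.6,-8,0,0,0],[1,-52,-35.4,-8,0,0,0],[1,-62,-42.2,-8,0,0,0],[1,-72,-49,-8,0,0,0],[1,-82,-55.8,-8,0,0,0],[1,-88.4,-60.2,-6,0,0,0],[1,-88.4,-60.2,-4,0,0,0],[1,-88.4,-60.2,-2,0,0,0],[1,-88.4,-60.2,-2,0,0,0],[1,-88.4,-60.2,-2,0,0,0]]]'
python3 - <<'E'
from h import *
d=cam('wrist'); save(d,'w1.png'); print(d['fx'],d['cx'],d['cy'],robot.state()['joint_positions'].round(1))
for p in ([.495,.0185,.2],[.495,.0185,0]):
    q=d['R']@np.array(p)+d['t']; th=np.arctan2(np.hypot(*q[:2]),q[2]); print(q[:2]/np.hypot(*q[:2])*th*d['fx']+[d['cx'],d['cy']])
E
```

```text
t: 1.72
eef_pos: [0.4949, 0.0198, 0.2449]
tcp_rot: [180.0, 0.0, 155.4]
ft_force: [-0.2, 0.2, -0.0]
finger_gap: 1.001
grip_force: 0.0
325.19226210127806 275.8557996347264 208.9219345837695 [ 2.3 10.5 -3.3 76.1 -0.  26.9]
[273.62846837 235.91664287]
[274.83174833 177.82168556]
```

View pics/w1.png

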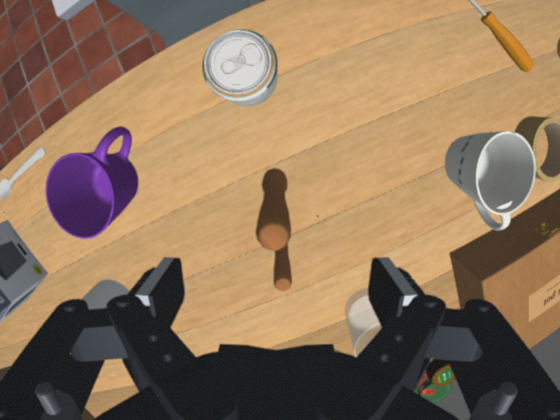

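The wrist view shows the tall muddler's top at (273,236), as predicted, centred between the open fingers. I'll descend, grip and lift.

```bash
python3 -m inch '[[[1,0,-0.2,6,0,0,0],[1,0,-0.2,11,0,0,0],[1,0,-0.2,13.8,0,0,0],[1,0,-0.2,13.8,0,0,0],[0.2,0,-0.2,13.8,0,0,0],[0.2,0,-0.2,13.8,0,0,0],[0.1,0,-0.2,13.8,0,0,0],[0.1,0,-0.2,13.8,0,0,0],[0.1,0,-0.2,13.8,0,0,0],[0,0,-0.2,13.8,0,0,0],[0,0,-0.2,13.8,0,0,0],[0,0,-0.2,13.8,0,0,0]]]'
```

```text
t: 3.28
eef_pos: [0.4951, 0.018, 0.1762]
tcp_rot: [180.0, 0.1, 155.3]
ft_force: [-0.7, 0.1, 5.8]
finger_gap: 0.243
grip_force: 59.1
```

Scaled: -0.14 m is -28, 0.008 m is 1.6, -16.7 degrees is -8.35.

```bash
python3 -m inch '[[[0,0,0,-2,0,0,0],[0,0,0,-6,0,0,0],[0,0,0,-12,0,0,0],[0,0,0,-20,0,0,0],[0,0,0,-28,0,0,0],[0,0.6,6,-28,0,0,-1.5],[0,1.6,14,-28,0,0,-3],[0,2.6,23,-28,0,0,-4.5],[0,3.6,32,-28,0,0,-6],[0,4.6,41,-28,0,0,-7.5],[0,5.6,48,-28,0,0,-8.35],[0,5.6,50.6,-28,0,0,-8.35],[0,5.6,50.6,-28,0,0,-8.35],[0,5.6,50.6,-28,0,0,-8.35]]]'
python3 - <<'E'
from h import *
for n in('scene','top'):
    d=cam(n); np.savez('pics/h'+n+'.npz',**d)
    save(d,n+'2.png')
    W=pts(d).reshape(-1,3); C=d['image'].reshape(-1,3).astype(int)
    q=(np.hypot(W[:,0]-.575,W[:,1]-.26)<.06)&(W[:,2]>.11)&(W[:,2]<.29)&(C[:,0]-C[:,2]>25)
    q=W[q]
    for z in np.arange(.13,.3,.02):
        s=q[abs(q[:,2]-z)<.01]
        if len(s)>5: print(n,z.round(2),s.mean(0).round(4),np.ptp(s,axis=0).round(3))
    print(q[:,2].min() if len(q) else 0)
s=robot.state();print(s['joint_positions'].round(1))
E
```

```text
t: 5.03
eef_pos: [0.5747, 0.2585, 0.3158]
tcp_rot: [-180.0, -0.0, 172.0]
ft_force: [0.1, -0.1, -0.8]
finger_gap: 0.245
grip_force: 59.0
scene 0.15 [0.5665 0.2528 0.1525] [0.026 0.025 0.016]
scene 0.17 [0.5663 0.2527 0.1703] [0.026 0.023 0.019]
scene 0.19 [0.5674 0.2544 0.1892] [0.024 0.02  0.019]
scene 0.21 [0.5683 0.2552 0.2099] [0.018 0.019 0.019]
scene 0.23 [0.5682 0.2552 0.2305] [0.021 0.017 0.019]
scene 0.25 [0.5685 0.2551 0.2505] [0.016 0.018 0.02 ]
scene 0.27 [0.568  0.2549 0.2703] [0.018 0.019 0.018]
scene 0.29 [0.5683 0.2542 0.2846] [0.02  0.017 0.009]
0.14418401331257352
top 0.15 [0.5711 0.2487 0.1531] [0.023 0.02  0.015]
top 0.17 [0.572  0.249  0.1721] [0.025 0.026 0.019]
top 0.19 [0.5735 0.2511 0.1886] [0.025 0.023 0.02 ]
top 0.21 [0.5738 0.2504 0.2101] [0.018 0.014 0.02 ]
top 0.23 [0.5734 0.2511 0.2307] [0.016 0.016 0.019]
top 0.25 [0.5737 0.2509 0.2491] [0.017 0.015 0.019]
top 0.27 [0.5724 0.2506 0.2684] [0.014 0.014 0.016]
top 0.29 [0.57   0.2525 0.2841] [0.01  0.017 0.009]
0.14508327704994725
[24.2 24.3 26.7 92.4 -0.  32.3]
```

View pics/scene2.png

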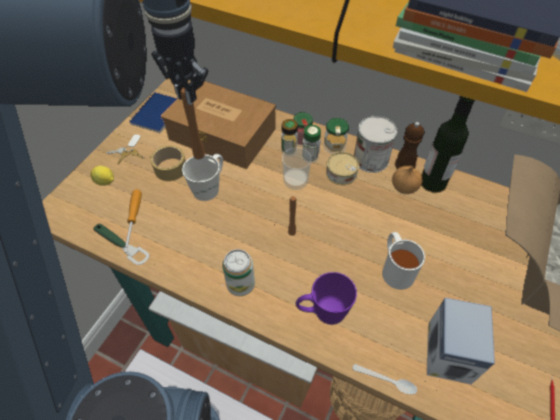

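The scene view shows the muddler held upright with its foot above the mouth of the leaf-marked mug, near (205,165), and nothing else has moved. Tool x now points away from the handle. I'll tilt 20° and lower the foot inside.

```bash
python3 -m inch '[[[0,2.8,0.2,0.6,0,-2.5,0],[0,5.8,0.2,1.6,0,-5,0],[0,8.4,0.2,3.6,0,-7.5,0],[0,11,0.2,6,0,-10,0],[0,11,0.2,6,0,-10,0],[0,11,0.2,10,0,-10,0],[0,10.8,0.2,14,0,-10,0],[0,10.6,0.2,18,0,-10,0],[0,10.4,0.2,21,0,-10,0],[0,10.4,0.2,24,0,-10,0],[0,10.4,0.2,24,0,-10,0],[0,10.4,0.2,24,0,-10,0]]]'
python3 - <<'E'
from h import *
s=robot.state();print(s['joint_positions'].round(1),s['moment'].round(2))
for n in('scene','top'):
    d=cam(n); np.savez('pics/h'+n+'.npz',**d); save(d,n+'3.png')
T=dict(np.load('pics/htop.npz')); S=dict(np.load('pics/hscene.npz'))
im=np.hstack([cv2.resize(T['image'][150:260,110:220],(400,400)),cv2.resize(S['image'][80:230,140:290],(400,400))])
cv2.imwrite('pics/c3.png',im[...,::-1])
E
```

```text
t: 6.62
eef_pos: [0.5246, 0.2678, 0.1966]
tcp_rot: [180.0, 20.0, 172.0]
ft_force: [-0.6, 0.2, -0.8]
finger_gap: 0.245
grip_force: 59.1
[ 33.8  10.1 -14.6  50.1 -13.2  40.1] [0.04 0.45 0.06]
```

View pics/c3.png

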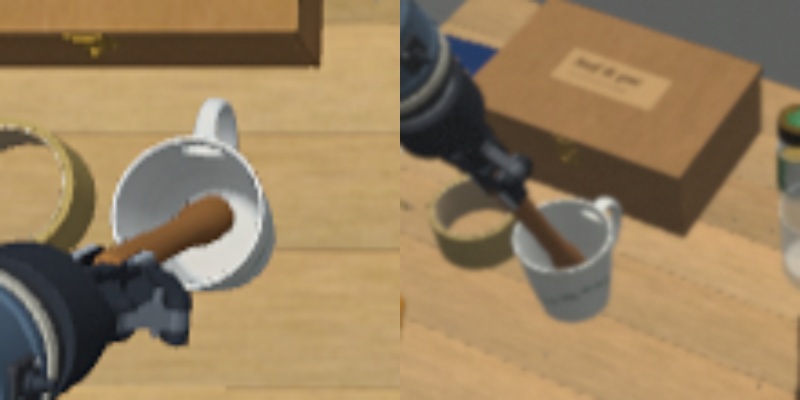

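The views show the foot inside the mug and the stem leaning away from the handle towards the rim. Neither touches yet, and the forces are near zero. I'll lower to just above the floor and tilt to 27°.

Scaled: 0.016 m is 3.2, 0.015 m is 3, -7 degrees is -3.5.

```bash
python3 -m inch '[[[0,0.4,0,1.6,0,0,0],[0,0.8,0,2.8,0,0,0],[0,2,0,3,0,-1,0],[0,3.2,0,3,0,-2,0],[0,4,0,3.2,0,-3,0],[0,4.5,0,3.2,0,-3.5,0],[0,4.5,0,3.2,0,-3.5,0],[0,4.5,0,3.2,0,-3.5,0]]]'
python3 - <<'E'
from h import *
s=robot.state();print(s['joint_positions'].round(1),s['moment'].round(2),s['ft_force'].round(2))
E
```

```text
t: 7.72
eef_pos: [0.5084, 0.2701, 0.173]
tcp_rot: [180.0, 27.0, 172.0]
ft_force: [0.5, 0.4, -1.0]
finger_gap: 0.239
grip_force: 59.1
[ 37.9   7.5 -24.4  38.5 -19.   42.6] [ 0.04  0.55 -0.03] [ 0.46  0.43 -1.02]
```

```bash
python3 -m inch '[[[0,0.1,0,0.2,0,0,0],[0,0.18,0,0.36,0,0,0],[0,0.18,0,0.36,0,0,0]]]'; python3 -m inch '[[[0,0.06,0,0.12,0,0,0],[0,0.1,0,0.18,0,0,0],[0,0.1,0,0.18,0,0,0]]]'
```

```text
t: 8.1
eef_pos: [0.5081, 0.2699, 0.1706]
tcp_rot: [-180.0, 27.0, 172.0]
ft_force: [-0.4, 0.5, -0.5]
finger_gap: 0.242
grip_force: 59.1
t: 8.48
eef_pos: [0.5081, 0.27, 0.1699]
tcp_rot: [180.0, 27.0, 172.0]
ft_force: [-0.5, -0.6, 0.6]
finger_gap: 0.243
grip_force: 59.2
```

Scaled: 0.0009 m is 0.18, 0.0005 m is 0.1.

```bash
python3 -m inch '[[[0,0.1,0,0.18,0,0,0],[0,0.1,0,0.18,0,0,0],[0,0.1,0,0.18,0,0,0]]]';  python3 -m inch '[[[0,0.1,0,0.18,0,0,0],[0,0.1,0,0.18,0,0,0],[0,0.1,0,0.18,0,0,0]]]'
```

```text
t: 8.85
eef_pos: [0.5084, 0.2703, 0.1696]
tcp_rot: [179.9, 27.1, 172.0]
ft_force: [-3.0, -0.1, 6.5]
finger_gap: 0.241
grip_force: 60.0
t: 9.22
eef_pos: [0.5087, 0.2706, 0.1695]
tcp_rot: [179.9, 27.2, 172.0]
ft_force: [-6.5, 0.5, 11.9]
finger_gap: 0.242
grip_force: 60.7
```

Contact with the floor. I'll ease off about 1.5 mm and feel for the wall on the handle side.

```bash
python3 -m inch '[[[0,-0.14,0,-0.28,0,0,0],[0,-0.14,0,-0.28,0,0,0],[0,-0.14,0,-0.28,0,0,0]]]';  python3 -m inch '[[[0,-0.18,0,0.1,0,0,0],[0,-0.36,0,0.18,0,0,0],[0,-0.36,0,0.18,0,0,0]]]'
```

```text
t: 9.6
eef_pos: [0.5082, 0.2702, 0.1695]
tcp_rot: [180.0, 27.0, 172.0]
ft_force: [-3.2, 0.3, 5.6]
finger_gap: 0.24
grip_force: 59.8
t: 9.98
eef_pos: [0.5104, 0.2701, 0.1702]
tcp_rot: [179.9, 27.1, 172.0]
ft_force: [-6.1, 0.6, 10.4]
finger_gap: 0.24
grip_force: 60.5
```

The foot is in the corner. I'll tilt about it in small steps until the neck meets the rim.

```bash
python3 -m inch '[[[0,0,0,-0.2,0,0,0],[0,0.3,0,-0.2,0,-0.25,0],[0,0.6,0,-0.2,0,-0.5,0],[0,0.9,0,-0.2,0,-0.75,0],[0,0.9,0,-0.2,0,-0.75,0]]]'; python3 -c "
from h import *; print(robot.state()['moment'].round(2))";  python3 -m inch '[[[0,0.3,0,0,0,-0.25,0],[0,0.6,0,0,0,-0.5,0],[0,0.6,0,0,0,-0.5,0]]]'; python3 -c "
from h import *; print(robot.state()['moment'].round(2))
d=cam('top'); im1=d['image'][150:260,110:220]
d=cam('scene'); im=np.hstack([cv2.resize(im1,(400,400)),cv2.resize(d['image'][80:230,140:290],(400,400))])
cv2.imwrite('pics/c4.png',im[...,::-1])"
```

```text
t: 10.6
eef_pos: [0.5052, 0.2703, 0.1679]
tcp_rot: [-180.0, 28.5, 172.0]
ft_force: [-0.8, 0.5, 1.3]
finger_gap: 0.243
grip_force: 59.3
[0.07 0.49 0.01]
t: 10.98
eef_pos: [0.5027, 0.2707, 0.1666]
tcp_rot: [-180.0, 29.5, 172.0]
ft_force: [-0.9, -0.0, 2.4]
finger_gap: 0.239
grip_force: 59.5
[ 0.08  0.52 -0.  ]
```

View pics/c4.png

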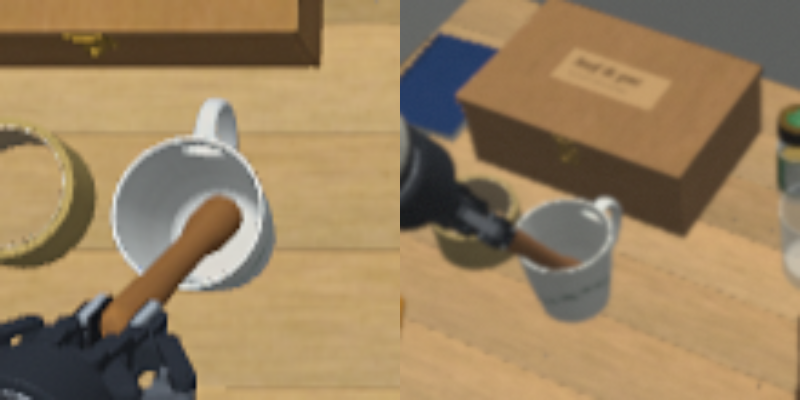

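The foot is in the mug and the stem lies low towards the left front rim. I need numbers on the lean direction relative to the handle, so I'll measure the stem from depth.

```bash
cat > m3.py <<'E'
from h import *
from scipy.optimize import least_squares
res=[]
for n in('top','scene'):
    d=cam(n); np.savez('pics/k'+n+'.npz',**d); W=pts(d); C=d['image'].astype(int)
    br=(C[...,0]-C[...,2]>30)&(C.sum(-1)<330)&(np.hypot(W[...,0]-.55,W[...,1]-.265)<.1)&(W[...,2]>.012)&(W[...,2]<.16)
    # inside cup or beyond rim region only
    k,lab,st,_=cv2.connectedComponentsWithStats(br.astype(np.uint8)); i=1+st[1:,4].argmax(); q=W[lab==i]
    print(n,len(q),q.min(0).round(3),q.max(0).round(3),st[i])
    cam0=-d['R'].T@d['t']
    dirv=np.linalg.svd(q-q.mean(0))[2][0]; dirv*=np.sign(dirv[2])
    print(' dir',dirv.round(3),'tilt',np.degrees(np.arccos(dirv[2])),'az',np.degrees(np.arctan2(dirv[1],dirv[0])))
    w=(W[...,2]>.085)&(W[...,2]<.108)&(np.hypot(W[...,0]-.575,W[...,1]-.26)<.056)&(C.max(-1)-C.min(-1)<45)&(C.sum(-1)>280)
    r=W[w]; f=least_squares(lambda s:np.hypot(r[:,0]-s[0],r[:,1]-s[1])-s[2],[.575,.26,.044],loss='soft_l1',f_scale=.001).x
    print(' rim',f.round(4),len(r))
    # image-based rim ellipse, project outer rim circle at z .095 and stick
    def pr(p):
        q=d['R']@np.array(p)+d['t']; return np.array([d['fx']*q[0]/q[2]+d['cx'],d['fy']*q[1]/q[2]+d['cy']])
    im=d['image'][...,::-1].copy(); im=cv2.resize(im,None,fx=4,fy=4,interpolation=2)
    for c,r_,z,col in((f[:2],.046,.095,(0,255,0)),(f[:2],.026,.0075,(255,0,255))):
        a=np.linspace(0,2*np.pi,60); P=np.array([pr([c[0]+r_*np.cos(t),c[1]+r_*np.sin(t),z]) for t in a])*4+1.5
        cv2.polylines(im,[P.astype(np.int32)],True,col,1)
    s=robot.state(); from scipy.spatial.transform import Rotation as Ro
    R=Ro.from_euler('xyz',s['tcp_rot'],degrees=True).as_matrix(); foot=s['eef_pos']+R[:,2]*.176
    print(' foot',foot.round(4),'az',np.degrees(np.arctan2(-R[1,2],-R[0,2])))
    cv2.line(im,tuple((pr(foot)*4+1.5).astype(int)),tuple((pr(s['eef_pos']+R[:,2]*.03)*4+1.5).astype(int)),(0,0,255),1)
    u,v=(pr([.575,.26,.05])*4).astype(int); res.append(cv2.resize(im[max(v-200,0):v+200,max(u-200,0):u+200],(400,400)))
cv2.imwrite('pics/ov.png',np.hstack(res))
E
python3 m3.py
```

```text
top 314 [0.516 0.243 0.019] [0.599 0.269 0.16 ] [147 204  30  29 314]
 dir [-0.488  0.083  0.869] tilt 29.660745152648495 az 170.34877928437342
 rim [0.5772 0.258  0.0444] 275
 foot [0.5888 0.2587 0.0135] az 172.01919309240583
scene 154 [0.505 0.254 0.019] [0.604 0.301 0.155] [180 166  27  15 154]
 dir [-0.565 -0.037  0.824] tilt 34.51252591027877 az -176.20898840730092
 rim [0.572  0.261  0.0447] 258
 foot [0.5888 0.2587 0.0136] az 172.01455991420985
```

View pics/ov.png

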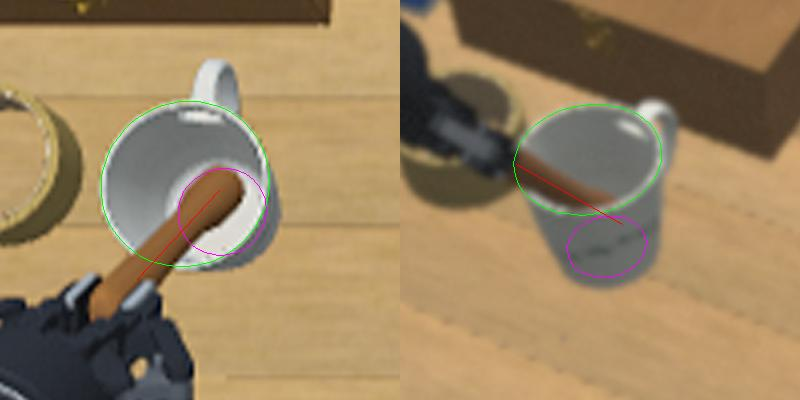

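In the overlay, the predicted stick axis and rim circle match the pictures. The foot is 14 mm from the axis on the handle side and the lean azimuth of 172° points opposite the handle. I'll go on gently until it touches the rim.

```bash
for i in 1; do python3 -m inch '[[[0,0.3,0,0,0,-0.25,0],[0,0.6,0,0,0,-0.5,0],[0,0.6,0,0,0,-0.5,0]]]'; python3 -c "
from h import *; print(robot.state()['moment'].round(2))"; done;  python3 -m inch '[[[0,0.3,0,0,0,-0.25,0],[0,0.6,0,0,0,-0.5,0],[0,0.6,0,0,0,-0.5,0]]]'; python3 -c "
from h import *; print(robot.state()['moment'].round(2))"
```

```text
t: 11.55
eef_pos: [0.5001, 0.2711, 0.1652]
tcp_rot: [-180.0, 30.5, 172.0]
ft_force: [-2.5, 0.4, 4.5]
finger_gap: 0.242
grip_force: 59.7
[-0.    0.47 -0.02]
t: 11.92
eef_pos: [0.4975, 0.2713, 0.1633]
tcp_rot: [-180.0, 31.5, 172.0]
ft_force: [1.4, 0.7, -1.6]
finger_gap: 0.247
grip_force: 59.1
[0.07 0.34 0.01]
```

```bash
python3 m3.py; python3 -c "
import cv2;print(0)"
```

```text
top 350 [0.51  0.244 0.017] [0.599 0.272 0.159] [146 204  31  32 350]
 dir [-0.529  0.088  0.844] tilt 32.43250924790223 az 170.56188796587688
 rim [0.5766 0.2581 0.0444] 291
 foot [0.5886 0.2585 0.0133] az 171.96999872704563
scene 156 [0.501 0.253 0.022] [0.603 0.298 0.156] [180 168  27  13 156]
 dir [-0.592 -0.011  0.806] tilt 36.33599782404823 az -178.9070565551804
 rim [0.5715 0.2611 0.0445] 257
 foot [0.5887 0.2585 0.0134] az 171.97384320188232
0
```

View pics/ov.png

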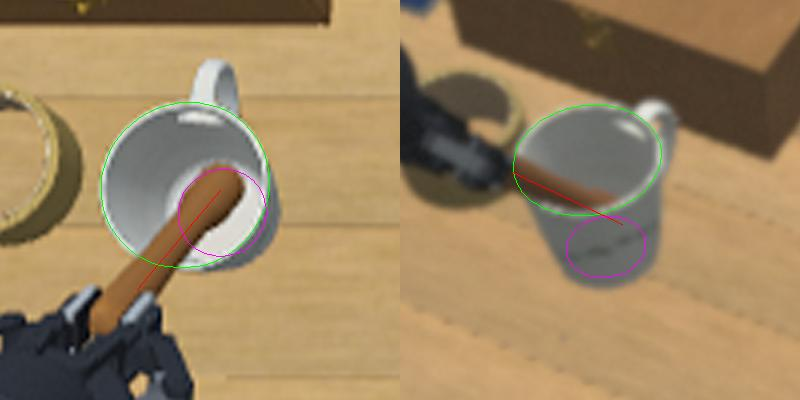

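Scaled: 0.0015 m is 0.3, 0.0008 m is 0.16, -0.5 degrees is -0.25.

```bash
python3 -m inch '[[[0,0.16,0,0,0,-0.125,0],[0,0.3,0,0,0,-0.25,0],[0,0.3,0,0,0,-0.25,0]]]'; python3 -c "
from h import *; print(robot.state()['moment'].round(2))"
```

```text
t: 12.4
eef_pos: [0.4964, 0.2716, 0.1628]
tcp_rot: [-180.0, 32.0, 172.0]
ft_force: [0.7, -0.2, -0.9]
finger_gap: 0.247
grip_force: 59.1
[0.07 0.34 0.01]
```

```bash
cat > sh.py <<'E'
from h import *
for n,(c) in(('top',(170,180,190,205)),('top',(190,130,235,165)),('scene',(196,185,222,202)),('scene',(205,150,224,180))):
    a=np.load('pics/%s.npz'%n)['image'] ; d=cam(n)['image']
    g=lambda i:cv2.cvtColor(i,cv2.COLOR_RGB2GRAY).astype(np.float32)
    x0,y0,x1,y1=c
    if n=='top': x0,y0,x1,y1=(162,178,180,200) if c[0]==170 else c
    A=g(a)[y0:y1,x0:x1]; r=cv2.matchTemplate(cv2.resize(g(d)[y0-5:y1+5,x0-5:x1+5],None,fx=8,fy=8,interpolation=2),cv2.resize(A,None,fx=8,fy=8,interpolation=2),cv2.TM_CCOEFF_NORMED)
    _,m,_,l=cv2.minMaxLoc(r); print(n,c,round(m,3),(np.array(l)-40)/8)
E
python3 sh.py
```

```text
top (170, 180, 190, 205) 0.978 [-0.25   0.375]
top (190, 130, 235, 165) 1.0 [0. 0.]
scene (196, 185, 222, 202) 0.998 [-0.125  0.   ]
scene (205, 150, 224, 180) 0.99 [-0.125  0.   ]
```

The mug has moved less than 1 mm and the stem is on the rim. I'll open slowly and withdraw along the stem.

Scaled: -0.0005 m is -0.1, 0.2 degrees is 0.1.

```bash
python3 -m inch '[[[0,-0.1,0,0,0,0.1,0],[0,-0.1,0,0,0,0.1,0],[0.28,-0.1,0,0,0,0.1,0],[0.32,-0.1,0,0,0,0.1,0],[0.36,-0.1,0,0,0,0.1,0],[0.45,-0.1,0,0,0,0.1,0],[0.45,-0.1,0,0,0,0.1,0]]]'; python3 m3.py | grep -v foot; python3 sh.py
```

```text
t: 13.48
eef_pos: [0.4969, 0.2715, 0.1631]
tcp_rot: [-180.0, 31.8, 172.0]
ft_force: [-0.9, 0.2, 0.3]
finger_gap: 0.451
grip_force: 0.0
top 359 [0.5   0.245 0.015] [0.601 0.274 0.16 ] [145 203  31  37 359]
 dir [-0.534  0.079  0.842] tilt 32.64887572016001 az 171.58345719176017
 rim [0.577  0.2581 0.0444] 284
scene 149 [0.507 0.254 0.022] [0.607 0.349 0.16 ] [180 161  28  20 149]
 dir [-0.596 -0.279  0.753] tilt 41.16186293928676 az -154.89116804164865
 rim [0.5718 0.2608 0.0444] 266
top (170, 180, 190, 205) 0.994 [-0.125  0.   ]
top (190, 130, 235, 165) 1.0 [0. 0.]
scene (196, 185, 222, 202) 0.999 [0. 0.]
scene (205, 150, 224, 180) 0.995 [0. 0.]
```

View pics/ov.png

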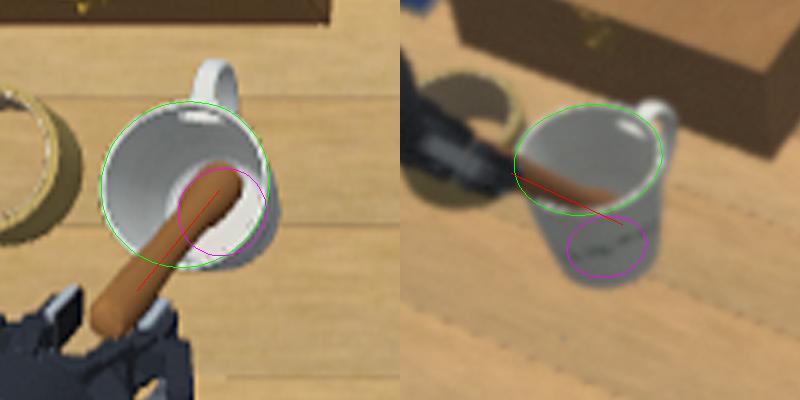

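Released: the stem rests on the rim and the mug is back at its original position. I'll withdraw straight back along the stem.

Scaled: -0.18 m is -36, -0.14 m is -28.

```bash
python3 -m inch '[[[0.7,0,0,0,0,0,0],[0.8,0,0,0,0,0,0],[0.8,0,0,-2,0,0,0],[0.8,0,0,-6,0,0,0],[0.8,0,0,-12,0,0,0],[0.8,0,0,-20,0,0,0],[0.8,0,0,-28,0,0,0],[0.8,0,0,-36,0,0,0],[0.8,0,0,-36,0,0,0],[0.8,0,0,-36,0,0,0]]]'; python3 m3.py | grep -v foot; python3 sh.py; sleep 0; python3 m3.py | grep dir
```

```text
t: 15.02
eef_pos: [0.4028, 0.2847, 0.316]
tcp_rot: [180.0, 31.8, 172.0]
ft_force: [-0.1, -0.4, 0.3]
finger_gap: 0.802
grip_force: 0.0
top 364 [0.503 0.244 0.016] [0.602 0.274 0.16 ] [145 203  31  36 364]
 dir [-0.534  0.078  0.842] tilt 32.68663321196105 az 171.66244884892623
 rim [0.5771 0.258  0.0444] 279
scene 230 [0.489 0.254 0.012] [0.607 0.364 0.159] [168 160  40  20 230]
 dir [-0.429 -0.528  0.733] tilt 42.866228693895394 az -129.11804000222526
 rim [0.5718 0.261  0.0446] 257
top (170, 180, 190, 205) 0.994 [-0.125  0.   ]
top (190, 130, 235, 165) 1.0 [0. 0.]
scene (196, 185, 222, 202) 0.999 [0. 0.]
scene (205, 150, 224, 180) 0.995 [0. 0.]
 dir [-0.534  0.078  0.842] tilt 32.65424174510712 az 171.6542768026251
 dir [-0.434 -0.514  0.74 ] tilt 42.26803626519193 az -130.14799078859338
```

View pics/ov.png

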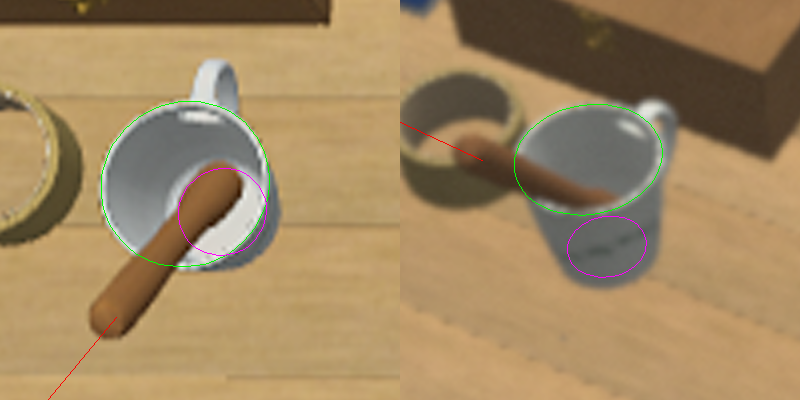

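The muddler rests against the rim opposite the handle with its foot in the corner on the handle side. The handle is free, nothing is moving and the mug hasn't shifted.

```bash
python3 -c "
from bench import robot; print(robot.close_job())"
```

```text
the job is handed in; nothing more can be done
None
```

The job is handed in: the 200 mm muddler leans in the wide mug with its foot on the handle side and its stem on the opposite rim, and the handle is free; in the last images the mug was back within about a quarter of a millimetre of where it started and the gripper was clear.

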